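# Pin the fan-rib riveting jig shut and keep it pressed

### The arm

A 6-joint arm with a two-finger parallel gripper is mounted at the origin on the work surface. World frame = base frame: x ahead of the robot, y to its left, z up, the work surface at z = 0. Lengths are in m, angles in rad, forces in N, time in s.
With the tool pointing down it reaches from about 0.3 to 0.95 m from the base axis. Payload 3.1 kg.
Tool frame: the origin (TCP) lies midway between the tips of the shut fingers; the grasp point (between the pads) lies r.grip_point_offset behind it (r.grip_point_offset is the distance from the TCP to the grasp point, in m); y points along the fingers, x is the direction in which the jaws open and shut, and the axes are right-handed (so a half turn about y gives the same grasp; the last joint's range is limited). The gripper opens to 85 mm and grips with 20 to 120 N. Pads are 22 mm wide; open, the fingers measure 114 mm over their backs; the gripper's body (76 mm by 85 mm) begins 54 mm behind the grasp point. The pads swing forward as they close: fully open they stand 13 mm farther back than shut.
Start: joints at [-1.176, 0.308, 1.634, -0, 1.2, -0.07], TCP at [0.28, -0.559, 0.231] pointing down, gripper open.
Joint ranges: [-3.06, 3.06], [-0.79, 1.96], [0.05, 2.63], [-1.19, 4.34], [0.05, 2.64], [-2.94, 2.94]. Speed limits (rad/s): [2.79, 2.79, 3.14, 3.14, 3.14, 3.14].

### API

Orientations are given as a 3x3 rotation matrix whose columns are the frame's x, y, z axes.
In Python, from bench import r gives the robot as it stands.
- The arm moves only by the tool step_arm, never from a script. Its argument "steps" is a list of rows, each a list of 7 numbers: the shift along the tool's x, y, z in mm, then the turn, a rotation vector about the tool's x, y, z in degrees, then the closure, from 0 (fully open) to 1 (shut). A call has 1 to 20 rows; each row shifts and turns the commanded pose from where the row before left it, along the tool's axes as they then stand; what a row does not reach is not made up. A row lasts 1/12 s, in which the tool goes at most 41.7 mm and 7.16 degrees, less where a joint would pass 70% of its speed; a pose out of reach is approached as far as the arm can. A call with a gripper value outside its range is refused whole. The fingers move at their own pace and stop on an object; "newtons" is the grip in N (left out, the last holds). Time passes only in rows, so rows that do not move let the fingers close. It gives the time, the measured TCP pose, the force and the opening at its end, in the units of the state.
- r.get_obs(): the state, without advancing time (a new reading comes with each control period).
- r.get_image(name): name is "scene" or "top"; returns the picture (420x560x3 uint8, red, green, blue); there is no depth.
- r.camera_info(name): a dict with "fx", "fy", "cx", "cy" (pixels), "k1" (the pictures are not rectified: a ray, as slopes to the right and down, at radius r is drawn at 1 + k1 r^2 times it, then the intrinsics apply), "cam_to_world" (4x4, takes a point from camera to world coordinates). Camera axes: x right, y up, looking along -z (the intrinsics and any distortion apply to the point x, -y, -z); pixel columns grow to the right and rows downward; lengths in m; the calibration is good to about 2 mm. A picture is of the moment at which its call begins. camera_info takes no time and is no camera call.
- r.hand_in(): hands the job in, once; it reports no verdict.
The state is a dict: "t": time; "joint_positions": joint angles; "joint_velocities": joint speeds; "joint_torque": joint torques, N m; "tool_pos": TCP position; "eef_rot": TCP orientation; "contact_force": force on the tool from outside, world axes, zero at the start; "ft_torque": the same for the moment, N m; "gripper_width": finger opening in m.
Only numpy, scipy, OpenCV 4.12 (cv2) and the standard library are available. Lean on these libraries where they do the work, as an engineer would, in place of code of your own. Each camera call takes 0.05 s, during which the arm holds its last target.

### The job

Set up the fan-rib jig for riveting: first flip the suction switch lever over from its red (off) side to its green (on) side, then fold the hinged aluminium leaf down onto the fan ribs, and push the red-knobbed pin down through the hole in the leaf into the base until its collar is home on the leaf. Sprung plungers lift the leaf off the ribs when it is let go, so finish while still pressing: the program ends with the gripper holding the pin or leaf down and the jig fully shut. Leave the black-knobbed pin and the other things on the bench where they are.

Things in the scene. Friction and masses are not known exactly. Their poses are not given: they have to be found in the camera images.
- jig: Clamshell jig, fixed (sizes here and below in mm). Origin: on the bench under the middle of the base. Wooden base block 150 (x) x 100 (y) x 45 high on a steel foot plate 190 x 130 x 6; z up. The leaf is hinged along its +x edge (away from the robot). A stack of fan ribs 20 wide, top at 49, sticks out from its -x side to x = -200, resting on a block at x = -175.
- leaf (a joint): Hinge of the aluminium leaf. 0 = fully shut, flat on the ribs; 1.57 = upright; starts between 0.8 and 1.4. Stiff hinge (0.13 N m friction): the leaf stays where it is put and must be pushed all the way, e.g. with closed fingertips on its outer face. The plungers leave it ajar at 0.07 to 0.12 rad when let go; pushing it to 0 takes about 8 N at the hole.
- hinge (a point): Middle of the leaf's hinge axis, 49 above the bench, at x = 65 in the jig's frame. The axis runs along the jig's y; axes as the jig's.
- leaf_hole (a point): Centre of the hole's mouth on the leaf's outer (upper when shut) face, 75 from the hinge axis. Leaf: plate 125 (from the hinge) x 90 wide x 10 thick, inner face in the plane of the hinge axis; hole 13 in diameter right through. z is the leaf's outward normal (up when shut), -x points from the hinge to the free end.
- leaf_tab (a point): Middle of the upper face of the orange tab (40 wide, 20 long, 10 thick) on the leaf's free edge, 135 from the hinge axis. Axes as the leaf's.
- base_hole (a point): Centre of the mouth of the hole in the base block, 45 above the bench: 14 in diameter, 42 deep, vertical. With the leaf shut it lies straight under the leaf's hole.
- plungers_mid (a point): Midway between the tops, at rest, of two sprung black plungers, 61 above the bench. They stand 16 out of the base's top, 10 in diameter, at x = -35, y = +-33 in the jig's frame, and push the leaf up from its last 0.12 rad.
- pin: The red-knobbed locating pin, loose, 86 tall in all, standing upright in the rack. Origin: centre of its tip (lower end), z along it to the knob. Steel shank 10 in diameter from 0 to 45 with the first 10 tapered to 4; collar 28 in diameter from 45 to 50; red cylindrical knob 22 in diameter from 50 to 86 (the grip). About 70 g. Lift it 45 to clear the rack.
- pin_tip (a point): Centre of the pin's lower end.
- pin_collar (a point): Centre of the underside of the pin's collar, 45 above its tip.
- fat_pin: A bystander: the black-knobbed pin, the same outer shape but with a 14 shank, which does not fit. Stands in the other hole of the rack.
- rack: Pin rack, a fixed pale wooden block 50 (x) x 130 (y) x 55 high; origin under its centre. Two holes 66 apart along its y, the pins stand in them with collars resting on the top face, tips 10 above the bench; the red pin is at y = -33. It may be on either side of the jig.
- switch_box: Suction switch, a fixed grey box 90 (x) x 70 (y) x 35 high; origin under its centre. Red stripe on top at its -x end (off), green stripe at its +x end (on). It may be on either side of the jig.
- lever (a joint): Lever of the suction switch, pivoting 32 above the bench about the box's y axis: -0.6 = off, leaning to the box's -x (red); 0 = upright; +0.6 = on, leaning to +x (green). Over-centre: past upright it falls to that end by itself and stays.
- lever_knob (a point): Centre of the black ball (24 in diameter) on the lever, 75 from the pivot; rod 8 in diameter.
- glue_jar: Bystander: amber jar, 60 diameter, 70 high; origin under its centre.
- bowl: Bystander: white bowl, 120 diameter, 50 high; origin under its centre.
- glue_brush: Bystander: brush lying on the bench.
- fan: Bystander: folded fan 210 x 20 x 20 lying on the bench; origin under its centre.
- spool: Bystander: red spool 50 diameter, 48 high; origin under its centre.
- cup: Bystander: blue mug 76 diameter, 80 high; origin under its centre.

How it is judged:
By the outcome, as a careful person would: the job done as asked, in the order asked, and still so for the second after the job is handed in, while the arm keeps its last pose, push and grip.
It also fails if it takes over 64 s, if anything falls off the work surface, if the arm or the gripper's body presses on something with over 40 N, if the wrist force passes 120 N, or if a joint passes its speed limit or range.

## Working session

There is one attempt and no reset: what is moved stays moved. The work goes in short steps, Python scripts to look and compute and a tool call to move; the robot and the scene stay as the last step left them, time stands still between calls to the robot, and variables do not carry over. Pictures are saved under pics/ and viewed, and the job is handed in when it is done.

Besides the shell and the picture viewer there is one more tool, called after "Request:" by a JSON object that holds its "name" and its "arguments", one argument or row to a line. step_arm: Moves the arm, as the interface text tells. Its arguments: {"type":"object","properties":{"steps":{"type":"array","items":{"type":"array","items":{"type":"number"}}},"newtons":{"type":"number"}},"required":["steps"]}

```bash
ls; mkdir -p pics; python3 - <<'E'
from bench import r
import cv2,json
o=r.get_obs()
for k,v in o.items(): print(k,v)
print(r.grip_point_offset)
for n in("scene","top"):
    print(n,r.camera_info(n))
    cv2.imwrite(f"pics/{n}0.png",cv2.cvtColor(r.get_image(n),cv2.COLOR_RGB2BGR))
E
```

```text
pics
t 0.0
joint_positions [-1.17573433e+00  3.09003036e-01  1.63519333e+00  2.79324112e-05
  1.19972081e+00 -6.97265352e-02]
joint_velocities [-2.86458916e-04  6.64222156e-04 -4.76959583e-05  6.84284727e-04
 -8.07494067e-04  1.25455298e-04]
joint_torque [ 4.24700884e-04 -4.15251839e+01 -2.76664460e+01 -1.77803140e-04
  1.00799344e-02  1.39482879e-05]
tool_pos [ 0.27979387 -0.55794531  0.23004509]
eef_rot [[ 4.48223686e-01 -8.70603665e-04  8.93921008e-01]
 [-8.93918429e-01  2.15549299e-03  4.48224493e-01]
 [-2.31706635e-03 -9.99997298e-01  1.87894351e-04]]
contact_force [-0.46237966  0.93105039 -0.71955876]
ft_torque [ 0.01363767 -0.0231936   0.00348429]
gripper_width 0.08524976358554688
0.0187
scene {'fx': 472.99088481714534, 'fy': 472.99088481714534, 'cx': 275.9102313095469, 'cy': 211.7225861629584, 'k1': -0.14293954936613412, 'cam_to_world': array([[ 0.85472287, -0.36969477,  0.36438248,  1.05279943],
       [ 0.51894817,  0.62467079, -0.58350596, -0.8099966 ],
       [-0.01189999,  0.68783151,  0.72577283,  1.13156028],
       [ 0.        ,  0.        ,  0.        ,  1.        ]])}
top {'fx': 509.7699751634999, 'fy': 509.7699751634999, 'cx': 276.1824906903095, 'cy': 208.8617018769974, 'k1': -0.18619184856836973, 'cam_to_world': array([[-0.02654986,  0.99458121, -0.10051531,  0.43113378],
       [-0.99964512, -0.02619609,  0.00483811,  0.00431406],
       [ 0.00217879,  0.10060809,  0.99492375,  1.38586537],
       [ 0.        ,  0.        ,  0.        ,  1.        ]])}
```

View pics/scene0.png

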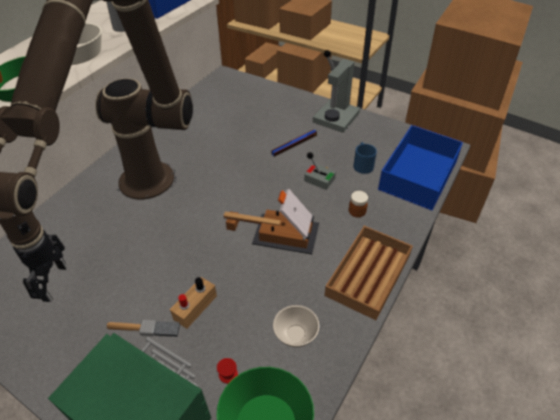

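View pics/top0.png

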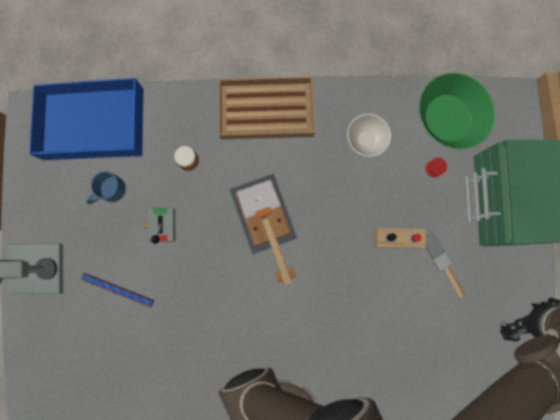

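The top view shows the switch at about (161,224), jig at (264,213), rack at (402,238) with the red pin at (416,238). In the scene view the lever knob is at about (310,156), the red pin at (183,299) and the leaf's hole at (297,208). I'll zoom in on these.

```bash
cat > h.py <<'E'
import numpy as np,cv2
from bench import r
def ray(n,u,v):
    c=r.camera_info(n);K=np.array([[c['fx'],0,c['cx']],[0,c['fy'],c['cy']],[0,0,1]])
    p=cv2.undistortPoints(np.array([[[u,v]]],float),K,np.array([c['k1'],0,0,0.]))[0,0]
    T=c['cam_to_world'];d=T[:3,:3]@np.array([p[0],-p[1],-1]);return T[:3,3],d/np.linalg.norm(d)
def plane(n,u,v,z):
    o,d=ray(n,u,v);return o+d*(z-o[2])/d[2]
def tri(uvs,uvt):
    A=[];b=[]
    os=[]
    for n,uv in(("scene",uvs),("top",uvt)):
        o,d=ray(n,*uv);P=np.eye(3)-np.outer(d,d);A.append(P);b.append(P@o);os.append((o,d))
    x=np.linalg.lstsq(np.vstack(A),np.hstack(b),rcond=None)[0]
    return x,max(np.linalg.norm(np.cross(x-o,d)) for o,d in os)
def proj(n,X):
    c=r.camera_info(n);T=c['cam_to_world'];p=T[:3,:3].T@(np.array(X)-T[:3,3])
    x,y=p[0]/-p[2],-p[1]/-p[2];s=1+c['k1']*(x*x+y*y)
    return np.array([c['cx']+c['fx']*x*s,c['cy']+c['fy']*y*s])
def crop(im,x,y,w,h,k,fn):
    cv2.imwrite(fn,cv2.cvtColor(cv2.resize(im[y:y+h,x:x+w],None,fx=k,fy=k,interpolation=cv2.INTER_CUBIC),cv2.COLOR_RGB2BGR))
E
python3 - <<'E'
import cv2,numpy as np
from h import crop
t=cv2.imread('pics/top0.png')[:,:,::-1];s=cv2.imread('pics/scene0.png')[:,:,::-1]
crop(t,220,165,100,130,6,'pics/ct_jig.png') if 0 else None
# composite
def z(im,x,y,w,h,k): return cv2.resize(im[y:y+h,x:x+w],None,fx=k,fy=k,interpolation=cv2.INTER_CUBIC)
a=np.hstack([z(t,225,170,80,60*2-20,5),z(s,220,180,80,100,5)])
cv2.imwrite('pics/jig.png',a[:,:,::-1])
a=np.vstack([np.hstack([z(t,140,200,50,50,6),z(s,290,145,50,50,6)]),np.hstack([z(t,370,220,70,40,6)[:,:300],z(s,165,265,50,40,6)])]) if 0 else np.hstack([z(t,140,200,50,50,6),z(s,290,145,50,50,6)])
cv2.imwrite('pics/sw.png',a[:,:,::-1])
a=np.hstack([z(t,370,215,65,50,6),z(s,165,270,60,50,6)])
cv2.imwrite('pics/rk.png',a[:,:,::-1])
E
```

```text
(no output)
```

View pics/jig.png

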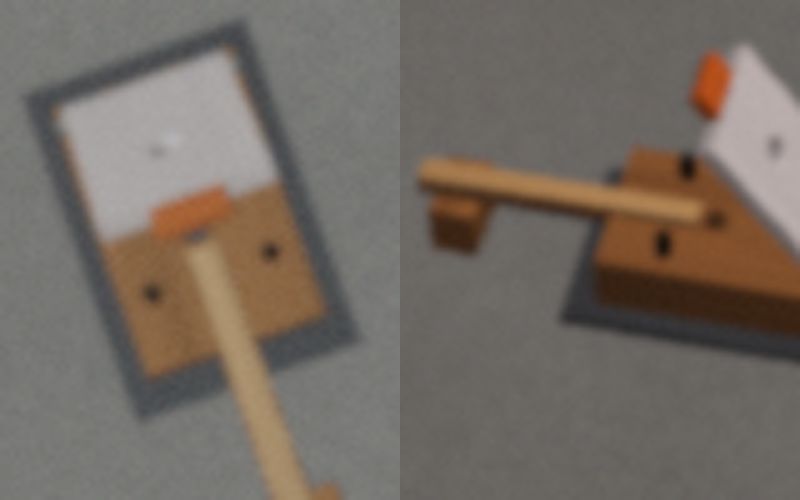

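View pics/sw.png

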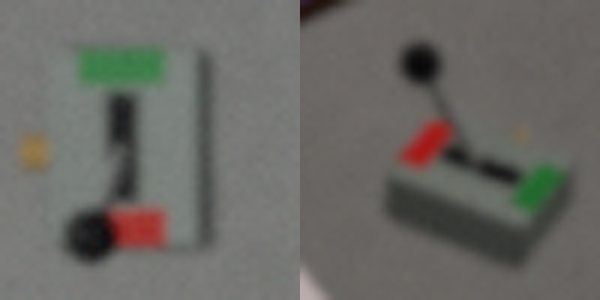

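View pics/rk.png

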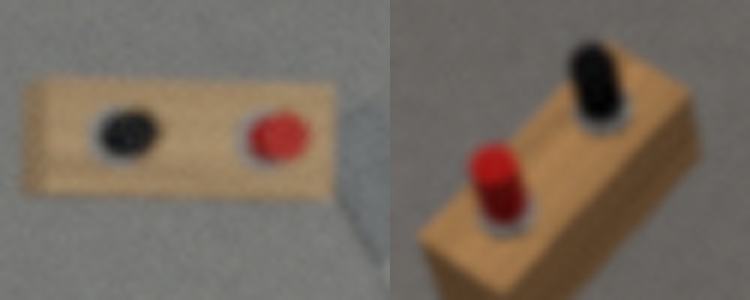

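```bash
cat > m.py <<'E'
import cv2,numpy as np
from h import *
np.set_printoptions(precision=4,suppress=True)
I={n:cv2.imread(f'pics/{n}0.png') for n in("top","scene")}
def blob(n,lo,hi,box):
    hsv=cv2.cvtColor(I[n],cv2.COLOR_BGR2HSV);m=cv2.inRange(hsv,lo,hi);k=np.zeros_like(m);x,y,w,h=box;k[y:y+h,x:x+w]=m[y:y+h,x:x+w]
    nn,l,st,c=cv2.connectedComponentsWithStats(k);i=1+np.argmax(st[1:,4]);return c[i],st[i,4],(l==i)
E
python3 - <<'E'
from m import *
red=((0,150,90),(6,255,255));grn=((45,90,60),(85,255,255));bl=((0,0,0),(180,255,55));ora=((5,190,120),(14,255,255))
B={'top':(140,200,50,50),'scene':(290,145,50,50)}
for nm,c,z in(("red",red,.035),("green",grn,.035)):
    for n in B:
        p,a,_=blob(n,*c,B[n]);print(nm,n,p,a,plane(n,*p,z))
for nm,bx in (('top',(145,230,20,15)),('scene',(300,148,18,14))):
    p,a,_=blob(nm,*bl,bx);print('knob',nm,p,a)
print('knob click',tri((290+420/6,145+62/6),(140+91/6,200+236/6)) if 0 else tri((310,155.4),(155.2,239.4)))
for n,bx in(('top',(410,230,15,15)),('scene',(175,290,16,22))):
    p,a,m=blob(n,*red,bx);print('redknob',n,p,a)
# orange tab
for n,bx in(('top',(250,203,25,16)),('scene',(275,188,14,18))):
    p,a,m=blob(n,(3,190,100),(12,255,255),bx);print('tab',n,p,a)
# jig points (clicks from crops)
tc=lambda u,v:(225+u/5-.4,170+v/5-.4); sc=lambda u,v:(220+u/5-80-.4,180+v/5-.4)
for nm,q in(("fp_tl",(27,95)),("fp_tr",(243,20)),("fp_br",(358,340)),("fp_bl",(140,420))): print(nm,plane('top',*tc(*q),.006))
for q in((270,252),(152,292)): print('plung',plane('top',*tc(*q),.061))
for q in((688,167),(663,243)): print('plung s',plane('scene',*sc(*q),.060))
for nm,q in(("base_bl",(148,377)),("base_br",(325,310))): print(nm,plane('top',*tc(*q),.045))
print('hole',tri(sc(775,147),tc(160,150)))
for nm,q in(("leafBL_t",(103,242)),("leafBR_t",(279,183)),("hingeL",(57,112)),("hingeR",(228,52))): print(nm,plane('top',*tc(*q),.15),plane('top',*tc(*q),.059))
E
```

```text
red top [162.125  237.5938] 32 [0.4984 0.3047 0.035 ]
red scene [310.8966 168.5172] 29 [0.4995 0.3121 0.035 ]
green top [159.8333 210.8333] 60 [0.5705 0.3105 0.035 ]
green scene [329.1892 175.8649] 37 [0.5719 0.3106 0.035 ]
knob top [154.8 239. ] 40
knob scene [309.6333 155.3667] 30
knob click (array([0.4925, 0.311 , 0.092 ]), np.float64(0.001384768030018495))
redknob top [416.3542 237.3542] 48
redknob scene [182.3889 298.3519] 54Traceback (most recent call last):
  File "<stdin>", line 14, in <module>
  File "m.py", line 7, in blob
    nn,l,st,c=cv2.connectedComponentsWithStats(k);i=1+np.argmax(st[1:,4]);return c[i],st[i,4],(l==i)
                                                      ~~~~~~~~~^^^^^^^^^^
    return _wrapfunc(a, 'argmax', axis=axis, out=out, **kwds)
    return bound(*args, **kwds)
ValueError: attempt to get argmax of an empty sequence
```

```bash
python3 - <<'E'
from m import *
print(tri((309.8,155.4),(155,239.2)))
# tab colors
for n,p in(('top',(225+190/5,170+212/5)),('scene',(220+312/5,180+85/5))):
    x,y=map(int,p);print(cv2.cvtColor(I[n],cv2.COLOR_BGR2HSV)[y,x])
for n,bx in(('top',(250,203,25,16)),('scene',(275,188,14,18))):
    p,a,m=blob(n,(3,170,80),(12,255,255),bx);print('tab',n,p,a)
tc=lambda u,v:(225+u/5-.4,170+v/5-.4); sc=lambda u,v:(220+u/5-80-.4,180+v/5-.4)
for nm,q in(("fp_tl",(27,95)),("fp_tr",(243,20)),("fp_br",(358,340)),("fp_bl",(140,420))): print(nm,plane('top',*tc(*q),.006))
for q in((270,252),(152,292)): print('plung',plane('top',*tc(*q),.061))
for q in((688,157),(663,233)): print('plung s',plane('scene',*sc(*q),.061))
for nm,q in(("base_bl",(148,377)),("base_br",(325,310))): print(nm,plane('top',*tc(*q),.045))
print('hole',tri(sc(775,147),tc(160,150)))
# pin: knob top at z .131 ; image of top disc
rk=lambda u,v:(370+u/6-.4,215+v/6-.4); rs=lambda u,v:(165+(u-390)/6-.4,270+v/6-.4)
print('pin knob top',plane('top',*rk(287,132),.131),plane('scene',*rs(494,163),.131))
print('fat',plane('top',*rk(137,127),.131),plane('scene',*rs(590,57),.131))
print('pin collar',plane('top',*rk(262,140),.058))
for q in((48,80),(335,84),(333,198),(45,193)): print('rack top',plane('top',*rk(*q),.055))
E
```

```text
(array([0.4924, 0.3111, 0.0921]), np.float64(0.0006905164864329177))
[ 12 175 168]
[ 10 217 180]
tab top [262.7647 212.7059] 34
tab scene [281.64 196.72] 50
fp_tl [0.6296 0.1224 0.006 ]
fp_tr [0.6679 0.0032 0.006 ]
fp_br [ 0.4909 -0.0545  0.006 ]
fp_bl [0.4508 0.0645 0.006 ]
plung [ 0.5356 -0.0077  0.061 ]
plung [0.5164 0.0543 0.061 ]
plung s [0.5172 0.0554 0.061 ]
plung s [ 0.537  -0.0067  0.061 ]
base_bl [0.4727 0.0581 0.045 ]
base_br [ 0.5055 -0.0359  0.045 ]
hole (array([0.5841, 0.0465, 0.1136]), np.float64(0.0003046996024478709))
pin knob top [ 0.4789 -0.353   0.131 ] [ 0.4999 -0.3786  0.131 ]
fat [ 0.483  -0.2891  0.131 ] [ 0.5014 -0.3139  0.131 ]
pin collar [ 0.4786 -0.3622  0.058 ]
rack top [ 0.508 -0.268  0.055]
rack top [ 0.5024 -0.3976  0.055 ]
rack top [ 0.452  -0.3942  0.055 ]
rack top [ 0.4585 -0.2646  0.055 ]
```

Request:
{"name": "step_arm", "arguments": {
  "steps": [
    [0,0,0,0,6.65,0,1],
    [0,0,0,0,6.65,0,1],
    [0,0,0,0,6.65,0,1],
    [0,0,0,0,6.65,0,1],
    [-38,0,5,0,0,0,1],
    [-38,0,5,0,0,0,1],
    [-38,0,5,0,0,0,1],
    [-38,0,5,0,0,0,1],
    [-38,0,5,0,0,0,1],
    [-38,0,5,0,0,0,1],
    [-38,0,5,0,0,0,1],
    [-38,0,5,0,0,0,1],
    [-38,0,5,0,0,0,1],
    [-38,0,5,0,0,0,1],
    [-38,0,5,0,0,0,1],
    [-38,0,5,0,0,0,1],
    [-38,0,5,0,0,0,1],
    [-38,0,5,0,0,0,1],
    [-38,0,5,0,0,0,1],
    [0,0,0,0,0,0,1]
  ]
}}

```text
t: 1.77
tool_pos: [0.3545, 0.0176, 0.2312]
eef_rot: [[0.01, 0.0, 1.0], [-1.0, 0.004, 0.01], [-0.004, -1.0, 0.0]]
contact_force: [0.1, 0.7, 0.3]
gripper_width: 0.0001
```

```bash
python3 - <<'E'
from m import *
t=lambda *a:(np.round(a[0],4),round(float(a[1]),4))
print('tab',*tri((281.64,196.72),(262.76,212.7)))
rk=lambda u,v:(370+u/6-.4,215+v/6-.4); rs=lambda u,v:(165+(u-390)/6-.4,270+v/6-.4)
print('pin knob top',plane('top',*rk(287,132),.096),plane('scene',*rs(494,163),.096))
print('fat',plane('top',*rk(137,127),.096),plane('scene',*rs(590,57),.096))
o=r.get_obs();print(o['joint_positions'],o['eef_rot'],o['contact_force'])
E
```

```text
tab [0.5472 0.0314 0.1592] 0.0006906443796215326
pin knob top [ 0.4803 -0.3629  0.096 ] [ 0.4805 -0.3635  0.096 ]
fat [ 0.4845 -0.2973  0.096 ] [ 0.4821 -0.2966  0.096 ]
[-0.0769 -0.2556  2.2125  0.0042  1.1847  1.4825] [[ 0.0098  0.0003  1.    ]
 [-0.9999  0.0039  0.0098]
 [-0.0039 -1.      0.0003]] [0.0671 0.7431 0.2522]
```

Request:
{"name": "step_arm", "arguments": {
  "steps": [
    [-36,0,11,0,0,0,1],
    [-36,0,11,0,0,0,1],
    [-36,0,11,0,0,0,1],
    [-36,0,11,0,0,0,1],
    [-36,0,11,0,0,0,1],
    [-36,0,11,0,0,0,1],
    [-36,0,11,0,0,0,1],
    [-37,0,11,0,0,0,1],
    [0,35,0,0,0,0,1],
    [0,35,0,0,0,0,1],
    [0,35,0,0,0,0,1],
    [0,35,0,0,0,0,1],
    [0,0,0,0,0,0,1],
    [0,0,0,0,0,0,1]
  ]
}}

```text
t: 2.93
tool_pos: [0.4406, 0.2987, 0.089]
eef_rot: [[0.0, -0.006, 1.0], [-1.0, -0.003, 0.0], [0.003, -1.0, -0.006]]
contact_force: [0.0, 0.6, 0.4]
gripper_width: 0.0005
```

Request:
{"name": "step_arm", "arguments": {
  "steps": [
    [-12,0,0,0,0,0,1],
    [0,0,10,0,0,0,1],
    [0,0,10,0,0,0,1],
    [0,0,10,0,0,0,1],
    [0,0,10,0,0,0,1],
    [0,0,10,0,0,0,1],
    [0,0,10,0,0,0,1],
    [0,0,10,0,0,0,1],
    [0,0,10,0,0,0,1],
    [0,0,10,0,0,0,1],
    [0,0,10,0,0,0,1],
    [0,0,10,0,0,0,1],
    [0,0,0,0,0,0,1],
    [0,0,-20,0,0,0,1],
    [0,-30,-10,0,0,0,1],
    [0,-40,0,0,0,0,1],
    [0,-40,0,0,0,0,1],
    [0,-30,0,0,0,0,1],
    [0,0,0,0,0,0,1]
  ]
}}

```text
t: 4.52
tool_pos: [0.5274, 0.3148, 0.24]
eef_rot: [[0.001, 0.014, 1.0], [-1.0, 0.007, 0.001], [-0.007, -1.0, 0.014]]
contact_force: [1.6, 0.8, 0.2]
gripper_width: 0.0001
```

```bash
python3 - <<'E'
from h import *
s=r.get_image('scene');t=r.get_image('top')
z=lambda im,x,y,w,h,k:cv2.resize(im[y:y+h,x:x+w],None,fx=k,fy=k,interpolation=cv2.INTER_CUBIC)
a=np.hstack([z(s,220,120,130,140,3),z(t,130,160,130,140,3)])
cv2.imwrite('pics/lev1.png',a[:,:,::-1])
E
```

```text
(no output)
```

View pics/lev1.png

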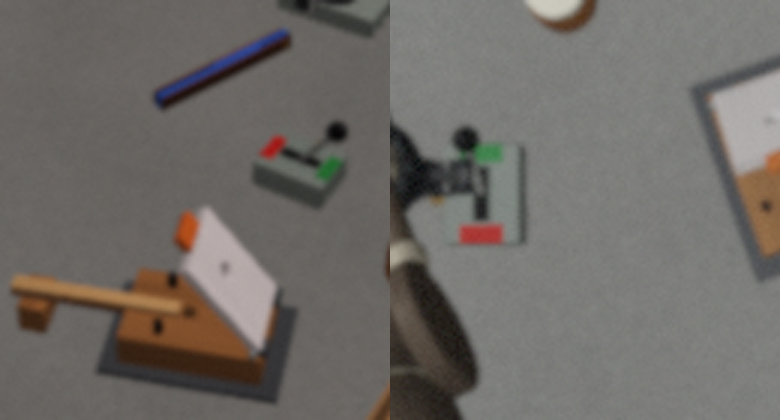

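Lever now leans over the green stripe (knob at about (337,131) in the crop). Next I'll move to the leaf's outer side and turn to align with the jig (yaw 0.313).

Request:
{"name": "step_arm", "arguments": {
  "steps": [
    [34,0,9,0,0,0,1],
    [34,0,9,0,0,0,1],
    [34,0,9,0,0,0,1],
    [34,0,9,0,0,0,1],
    [33,0,9,0,0,0,1],
    [33,0,9,0,0,0,1],
    [33,0,8,0,0,0,1],
    [33,0,8,0,0,0,1],
    [0,0,0,0,-6,0,1],
    [0,0,0,0,-6,0,1],
    [0,0,0,0,-5.9,0,1],
    [0,0,0,0,0,0,1],
    [0,0,0,0,0,0,1]
  ]
}}

```text
t: 5.7
tool_pos: [0.5915, 0.0443, 0.2289]
eef_rot: [[0.305, -0.004, 0.952], [-0.952, -0.0, 0.305], [-0.001, -1.0, -0.004]]
contact_force: [0.0, -0.3, 0.3]
gripper_width: 0.0001
```

Request:
{"name": "step_arm", "arguments": {
  "steps": [
    [0,30,4,0,0,0,1],
    [0,30,3,0,0,0,1],
    [0,27,0,0,0,0,1],
    [0,0,-8,0,0,0,1],
    [0,0,-8,0,0,0,1],
    [0,0,-9,0,0,0,1],
    [0,7,-8,0,0,0,1],
    [0,7,-9,0,0,0,1],
    [0,8,-7,0,0,0,1],
    [0,9,-7,0,0,0,1],
    [0,10,-5,0,0,0,1],
    [0,10,-5,0,0,0,1],
    [0,8,-3,0,0,0,1],
    [0,8,-2,0,0,0,1],
    [0,6,-1,0,0,0,1],
    [0,5,-1,0,0,0,1],
    [0,0,0,0,0,0,1]
  ]
}}

```text
t: 7.12
tool_pos: [0.5294, 0.0242, 0.065]
eef_rot: [[0.308, -0.002, 0.951], [-0.951, 0.0, 0.308], [-0.001, -1.0, -0.002]]
contact_force: [-1.3, -0.8, 1.3]
gripper_width: 0.0
```

```bash
python3 - <<'E'
from h import *
s=r.get_image('scene');t=r.get_image('top')
z=lambda im,x,y,w,h,k:cv2.resize(im[y:y+h,x:x+w],None,fx=k,fy=k,interpolation=cv2.INTER_CUBIC)
a=np.hstack([z(s,210,120,130,140,3),z(t,200,140,130,140,3)])
cv2.imwrite('pics/leaf1.png',a[:,:,::-1])
E
```

```text
(no output)
```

View pics/leaf1.png

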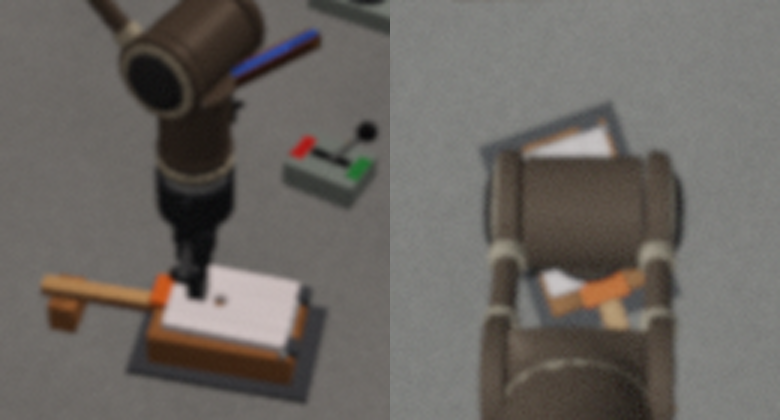

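Request:
{"name": "step_arm", "arguments": {
  "steps": [
    [0,-25,0,0,0,0,1],
    [0,-35,0,0,-6.55,0,0.4],
    [0,-35,0,0,-6.55,0,0.4],
    [0,-30,0,0,-6.55,0,0.4],
    [0,-25,0,0,-6.55,0,0.4],
    [0,0,0,0,-6.55,0,0.4],
    [0,0,0,0,-6.55,0,0.4],
    [0,0,0,0,-6.55,0,0.4],
    [0,0,0,0,-6.55,0,0.4],
    [0,0,0,0,-6.55,0,0.4],
    [0,0,0,0,-6.55,0,0.4],
    [0,0,0,0,-6.55,0,0.4],
    [-4,0,-36,0,0,0,0.4],
    [-4,0,-36,0,0,0,0.4],
    [-4,0,-36,0,0,0,0.4],
    [-4,0,-36,0,0,0,0.4],
    [-4,0,-36,0,0,0,0.4],
    [-4,0,-36,0,0,0,0.4],
    [-4,0,-36,0,0,0,0.4],
    [-4,0,-36,0,0,0,0.4]
  ]
}}

```text
t: 8.88
tool_pos: [0.498, -0.2658, 0.217]
eef_rot: [[1.0, 0.002, 0.0], [-0.0, -0.001, 1.0], [0.002, -1.0, -0.001]]
contact_force: [0.6, -0.5, -0.1]
gripper_width: 0.0513
```

Request:
{"name": "step_arm", "arguments": {
  "steps": [
    [-4,0,-33,0,0,0,0.4],
    [-4,0,-33,0,0,0,0.4],
    [-4,0,-33,0,0,0,0.4],
    [0,0,0,0,0,0,0.4],
    [0,0,0,0,0,0,0.4],
    [0,0,0,0,0,0,0.4]
  ]
}}

```text
t: 9.38
tool_pos: [0.4859, -0.3625, 0.2163]
eef_rot: [[1.0, 0.0, 0.001], [-0.001, 0.001, 1.0], [0.0, -1.0, 0.001]]
contact_force: [1.2, 0.5, -0.3]
gripper_width: 0.0513
```

```bash
python3 - <<'E'
from h import *
s=r.get_image('scene');t=r.get_image('top')
z=lambda im,x,y,w,h,k:cv2.resize(im[y:y+h,x:x+w],None,fx=k,fy=k,interpolation=cv2.INTER_CUBIC)
a=np.hstack([z(s,110,190,200,140,4)])
cv2.imwrite('pics/ap1.png',a[:,:,::-1])
cv2.imwrite('pics/ap1t.png',z(t,225,150,215,120,3)[:,:,::-1])
E
```

```text
(no output)
```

View pics/ap1.png

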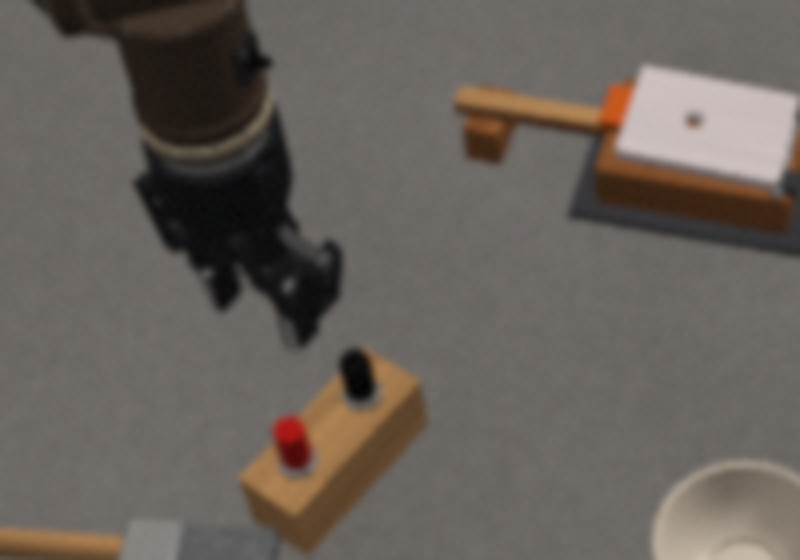

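View pics/ap1t.png

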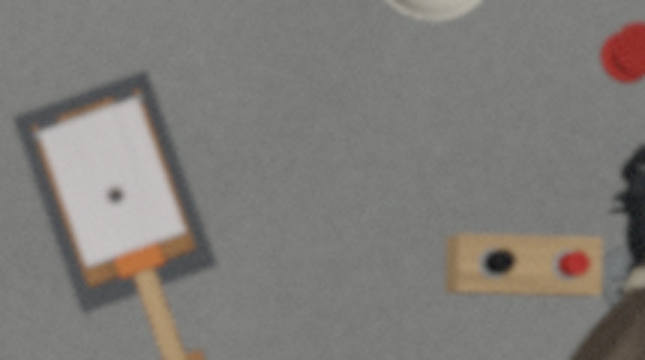

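```bash
python3 - <<'E'
from h import *
np.set_printoptions(precision=4,suppress=True)
o=r.get_obs();print(proj('scene',o['tool_pos']),proj('top',o['tool_pos']))
hs=(110+695/4-.4,190+120/4-.4);ht=(225+115/3-.35,150+194/3-.35)
print(hs,ht,tri(hs,ht),plane('top',*ht,.065),plane('scene',*hs,.065))
E
```

```text
[176.2436 269.6604] [430.7946 231.6699]
(283.35, 219.6) (262.9833333333333, 214.3166666666667) (array([0.552 , 0.033 , 0.0615]), np.float64(0.0006172855967322073)) [0.5512 0.0326 0.065 ] [0.5541 0.0307 0.065 ]
```

Request:
{"name": "step_arm", "arguments": {
  "steps": [
    [-5.5,30,-0.7,0,0,0,0.4],
    [0,36,0,0,0,0,0.4],
    [0,36,0,0,0,0,0.4],
    [0,30,0,0,0,0,0.4],
    [0,15,0,0,0,0,0.4],
    [0,6,0,0,0,0,0.4],
    [0,0,0,0,0,0,0.4],
    [0,0,0,0,0,0,0.4]
  ]
}}

```text
t: 10.15
tool_pos: [0.4814, -0.3633, 0.0642]
eef_rot: [[1.0, 0.001, -0.001], [0.001, -0.001, 1.0], [0.001, -1.0, -0.001]]
contact_force: [0.4, 0.2, -0.2]
gripper_width: 0.0514
```

Request:
{"name": "step_arm", "arguments": {
  "steps": [
    [0,0,0,0,0,0,1],
    [0,0,0,0,0,0,1],
    [0,0,0,0,0,0,1],
    [0,0,0,0,0,0,1],
    [0,0,0,0,0,0,1],
    [0,0,0,0,0,0,1]
  ],
  "newtons": 60
}}

```text
t: 10.65
tool_pos: [0.4804, -0.3644, 0.0656]
eef_rot: [[1.0, 0.0, -0.0], [0.0, -0.002, 1.0], [0.0, -1.0, -0.002]]
contact_force: [-3.8, 0.4, 6.3]
gripper_width: 0.0203
```

Request:
{"name": "step_arm", "arguments": {
  "steps": [
    [0,-10,0,0,0,0,1],
    [0,-20,0,0,0,0,1],
    [0,-30,0,0,0,0,1],
    [0,-30,0,0,0,0,1],
    [0,-20,0,0,0,0,1],
    [0,0,0,0,0,0,1],
    [0,0,0,0,0,0,1]
  ]
}}

```text
t: 11.23
tool_pos: [0.4817, -0.3646, 0.1761]
eef_rot: [[1.0, 0.004, 0.0], [-0.0, -0.004, 1.0], [0.004, -1.0, -0.004]]
contact_force: [-0.5, 0.9, -2.1]
gripper_width: 0.0202
```

```bash
python3 - <<'E'
from h import *
s=r.get_image('scene')
z=lambda im,x,y,w,h,k:cv2.resize(im[y:y+h,x:x+w],None,fx=k,fy=k,interpolation=cv2.INTER_CUBIC)
cv2.imwrite('pics/g1.png',z(s,110,210,120,120,5)[:,:,::-1])
print(r.get_obs()['contact_force'],proj('scene',r.get_obs()['tool_pos']))
E
```

```text
[ 0.42858997 -0.70996566 -1.44238522] [176.83548327 279.43157432]
```

View pics/g1.png

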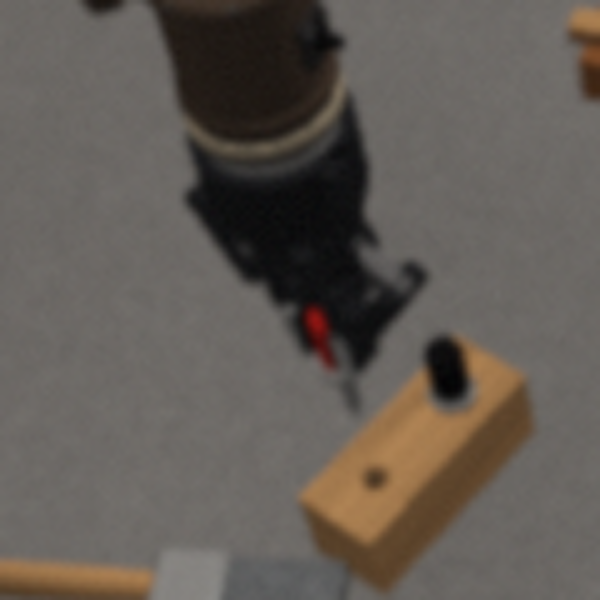

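```bash
python3 - <<'E'
from h import *
np.set_printoptions(precision=4,suppress=True)
s=r.get_image('scene');t=r.get_image('top')
p=r.get_obs()['tool_pos'];print(p)
for dz in(.03,.0,-.006,-.0105,-.055):
    q=p+[0,0,dz];print(dz,(proj('scene',q)-[110,210])*5+2,proj('top',q))
for n,(u,v) in (('knobtop',(315,312)),('tip',(355,410)),('collar',(338,372))):
    # intersect with plane x = p.x (tilt about jaw axis)
    o,d=ray('scene',110+u/5-.4,210+v/5-.4);k=(p[0]-o[0])/d[0];print(n,o+d*k)
z=lambda im,x,y,w,h,k:cv2.resize(im[y:y+h,x:x+w],None,fx=k,fy=k,interpolation=cv2.INTER_CUBIC)
cv2.imwrite('pics/g1s.png',np.hstack([z(s,160,260,35,45,11),z(t,400,205,50,60,8)[:495]])[:,:,::-1])
E
```

```text
[ 0.4794 -0.3627  0.1718]
0.03 [326.1025 313.7552] [429.5681 234.8538]
0.0 [336.4209 349.4394] [425.8981 235.4816]
-0.006 [338.442  356.4112] [425.1846 235.6035]
-0.0105 [339.9486 361.6048] [424.6537 235.6942]
-0.055 [354.4372 411.3882] [419.5958 236.5568]
knobtop [ 0.4794 -0.3688  0.2105]
tip [ 0.4794 -0.3621  0.1173]
collar [ 0.4794 -0.3657  0.1559]Traceback (most recent call last):
  File "<stdin>", line 11, in <module>
    return _nx.concatenate(arrs, 1, dtype=dtype, casting=casting)
           ~~~~~~~~~~~~~~~^^^^^^^^^^^^^^^^^^^^^^^^^^^^^^^^^^^^^^^
ValueError: all the input array dimensions except for the concatenation axis must match exactly, but along dimension 0, the array at index 0 has size 495 and the array at index 1 has size 480
```

Pin is held upright: its tip is seen at (355,410) and expected at (354,411). Carrying it to above the leaf's hole.

Request:
{"name": "step_arm", "arguments": {
  "steps": [
    [0,-20,0,0,0,0,1],
    [5,0,30,0,0,0,1],
    [7,0,39,0,0,0,1],
    [7,0,39,0,0,0,1],
    [7,0,39,0,0,0,1],
    [7,0,39,0,0,0,1],
    [7,0,39,0,0,0,1],
    [7,0,39,0,0,0,1],
    [7,0,39,0,0,0,1],
    [7,0,39,0,0,0,1],
    [7,0,34,0,0,0,1],
    [3,20,20,0,0,0,1],
    [0,20,0,0,0,0,1],
    [0,14,0,0,0,0,1],
    [0,0,0,0,0,0,1],
    [0,0,0,0,0,0,1],
    [0,0,0,0,0,0,1]
  ]
}}

```text
t: 12.8
tool_pos: [0.5515, 0.0322, 0.1391]
eef_rot: [[1.0, -0.001, 0.001], [-0.001, 0.0, 1.0], [-0.001, -1.0, 0.0]]
contact_force: [0.1, 0.1, -0.4]
gripper_width: 0.0203
```

```bash
python3 - <<'E'
from h import *
np.set_printoptions(precision=4,suppress=True)
s=r.get_image('scene');t=r.get_image('top')
o=r.get_obs();p=o['tool_pos'];print(p,o['joint_positions'])
q=p+[0,0,-.0555];print((proj('scene',q)-[250,170])*8+3.5)
print('hole',(proj('scene',[.551,.0315,.066])-[250,170])*8+3.5)
z=lambda im,x,y,w,h,k:cv2.resize(im[y:y+h,x:x+w],None,fx=k,fy=k,interpolation=cv2.INTER_CUBIC)
cv2.imwrite('pics/h1.png',z(s,250,170,70,70,8)[:,:,::-1])
E
```

```text
[0.5524 0.032  0.1402] [-0.0208  0.2768  1.8771  0.      0.986  -0.0197]
[268.0469 361.1931]
hole [264.3098 394.1582]
```

View pics/h1.png

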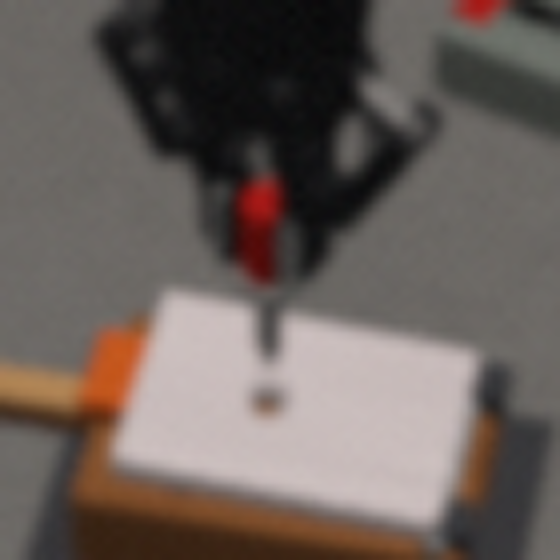

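Request:
{"name": "step_arm", "arguments": {
  "steps": [
    [-0.3,10,-0.7,0,0,0,1],
    [0,8,0,0,0,0,1],
    [0,6,0,0,0,0,1],
    [0,4,0,0,0,0,1],
    [0,4,0,0,0,0,1],
    [0,0,0,0,0,0,1],
    [0,0,0,0,0,0,1]
  ]
}}

```text
t: 13.48
tool_pos: [0.551, 0.0317, 0.1069]
eef_rot: [[1.0, -0.001, 0.0], [-0.0, 0.0, 1.0], [-0.001, -1.0, 0.0]]
contact_force: [0.1, -0.3, -0.6]
gripper_width: 0.0203
```

Request:
{"name": "step_arm", "arguments": {
  "steps": [
    [0,4,0,0,0,0,1],
    [0,4,0,0,0,0,1],
    [0,4,0,0,0,0,1],
    [0,4,0,0,0,0,1],
    [0,0,0,0,0,0,1],
    [0,0,0,0,0,0,1]
  ]
}}

```text
t: 13.98
tool_pos: [0.5509, 0.0318, 0.0908]
eef_rot: [[1.0, -0.001, 0.0], [-0.0, 0.0, 1.0], [-0.001, -1.0, 0.0]]
contact_force: [-1.2, -0.2, -0.6]
gripper_width: 0.0203
```

Request:
{"name": "step_arm", "arguments": {
  "steps": [
    [0,3,0,0,0,0,1],
    [0,3,0,0,0,0,1],
    [0,3,0,0,0,0,1],
    [0,3,0,0,0,0,1],
    [0,0,0,0,0,0,1],
    [0,0,0,0,0,0,1]
  ]
}}

```text
t: 14.48
tool_pos: [0.551, 0.0318, 0.0789]
eef_rot: [[1.0, -0.001, 0.0], [-0.0, 0.0, 1.0], [-0.001, -1.0, 0.0]]
contact_force: [0.1, 0.0, -0.6]
gripper_width: 0.0207
```

Request:
{"name": "step_arm", "arguments": {
  "steps": [
    [0,2,0,0,0,0,1],
    [0,2,0,0,0,0,1],
    [0,2,0,0,0,0,1],
    [0,2,0,0,0,0,1],
    [0,0,0,0,0,0,1],
    [0,0,0,0,0,0,1]
  ]
}}

```text
t: 14.98
tool_pos: [0.551, 0.0316, 0.0713]
eef_rot: [[1.0, -0.001, 0.0], [-0.0, -0.0, 1.0], [-0.001, -1.0, -0.0]]
contact_force: [-1.7, -1.5, 2.2]
gripper_width: 0.0204
```

Request:
{"name": "step_arm", "arguments": {
  "steps": [
    [0,1,0,0,0,0,1],
    [0,1,0,0,0,0,1],
    [0,1,0,0,0,0,1],
    [0,0,0,0,0,0,1],
    [0,0,0,0,0,0,1]
  ],
  "newtons": 90
}}

```text
t: 15.4
tool_pos: [0.5509, 0.0315, 0.0696]
eef_rot: [[1.0, -0.001, 0.0], [-0.0, -0.0, 1.0], [-0.001, -1.0, -0.0]]
contact_force: [-6.2, -1.0, 10.8]
gripper_width: 0.0194
```

Request:
{"name": "step_arm", "arguments": {
  "steps": [
    [0,1,0,0,0,0,1],
    [0,1,0,0,0,0,1],
    [0,0,0,0,0,0,1],
    [0,0,0,0,0,0,1],
    [0,0,0,0,0,0,1]
  ]
}}

```text
t: 15.82
tool_pos: [0.5509, 0.0315, 0.0694]
eef_rot: [[1.0, -0.002, -0.0], [0.0, -0.0, 1.0], [-0.002, -1.0, -0.0]]
contact_force: [-9.7, -1.2, 22.1]
gripper_width: 0.0196
```

```bash
python3 - <<'E'
from h import *
s=r.get_image('scene')
z=lambda im,x,y,w,h,k:cv2.resize(im[y:y+h,x:x+w],None,fx=k,fy=k,interpolation=cv2.INTER_CUBIC)
cv2.imwrite('pics/i1.png',z(s,240,170,90,70,8)[:,:,::-1])
cv2.imwrite('pics/i1f.png',s[:,:,::-1])
E
```

```text
(no output)
```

View pics/i1.png

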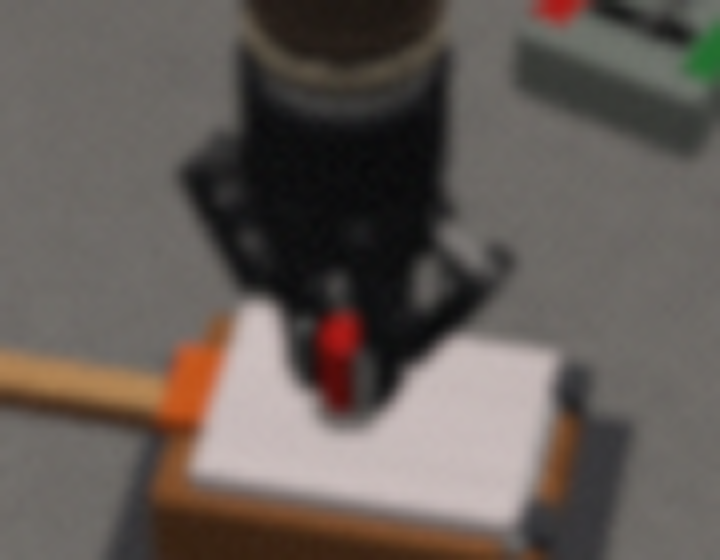

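Request:
{"name": "step_arm", "arguments": {
  "steps": [
    [-0.7,0,0,0,0,0,1],
    [-0.7,0,0,0,0,0,1],
    [0,0.5,0,0,0,0,1],
    [0,0,0,0,0,0,1],
    [0,0,0,0,0,0,1]
  ]
}}

```text
t: 16.28
tool_pos: [0.5508, 0.0315, 0.0694]
eef_rot: [[1.0, 0.001, 0.0], [-0.0, -0.0, 1.0], [0.001, -1.0, -0.0]]
contact_force: [-7.4, -1.4, 21.3]
gripper_width: 0.0197
```

```bash
python3 - <<'E'
from h import *
np.set_printoptions(precision=4,suppress=True)
t=r.get_image('top');s=r.get_image('scene');o=r.get_obs();print(o['tool_pos'],o['contact_force'],o['ft_torque'])
# predicted leaf outer-face corners & tab for theta
h=np.array([.6217,.0539,.049]);X=np.array([np.cos(.313),np.sin(.313),0]);Y=np.array([-X[1],X[0],0]);Z=np.array([0,0,1.])
z=lambda im,x,y,w,h,k:cv2.resize(im[y:y+h,x:x+w],None,fx=k,fy=k,interpolation=cv2.INTER_CUBIC)
for th,col in((0,(0,255,0)),(.1,(255,0,255))):
    c,sn=np.cos(th),np.sin(th)
    for d,y in((125,-45),(125,45)):
        P=h+X*(-d*c+10*sn)/1000+Z*(d*sn+10*c)/1000+Y*y/1000
        print(th,d,y,(proj('scene',P)-[240,170])*8+3.5)
    for d,y in((125,-45),):
        P=h+X*(-d*c)/1000+Z*(d*sn)/1000+Y*y/1000
        print('low',th,d,y,(proj('scene',P)-[240,170])*8+3.5)
P=h+X*.06*-1.2+0
B=h+X*(-.14)+Y*(-.05);B[2]=.045;print('base corner',(proj('scene',B)-[240,170])*8+3.5)
cv2.imwrite('pics/j1.png',z(s,240,195,60,50,12)[:,:,::-1])
E
```

```text
[0.5509 0.0315 0.0694] [-7.634  -0.7683 21.4045] [-0.2082  1.3649  0.0491]
0 125 -45 [186.6208 471.2461]
0 125 45 [243.4677 304.0865]
low 0 125 -45 [187.4646 488.6605]
0.1 125 -45 [189.743  450.0609]
0.1 125 45 [246.8273 282.7009]
low 0.1 125 -45 [188.0114 467.1744]
base corner [146.3849 498.6708]
```

View pics/j1.png

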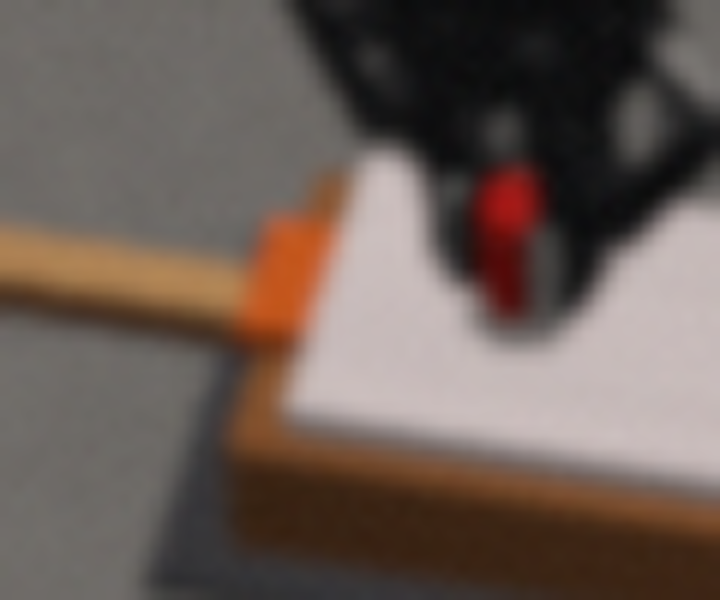

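Request:
{"name": "step_arm", "arguments": {
  "steps": [
    [-1,0,0,0,0,0,1],
    [-1,0,0,0,0,0,1],
    [-1,0.5,0,0,0,0,1],
    [0,0.5,0,0,0,0,1],
    [0,0,0,0,0,0,1],
    [0,0,0,0,0,0,1]
  ]
}}

```text
t: 16.88
tool_pos: [0.5507, 0.0315, 0.0694]
eef_rot: [[1.0, 0.007, 0.0], [-0.0, -0.0, 1.0], [0.007, -1.0, -0.0]]
contact_force: [-5.3, -1.0, 20.3]
gripper_width: 0.02
```

Request:
{"name": "step_arm", "arguments": {
  "steps": [
    [0,1,0,0,0,0,1],
    [0,0,0,0,0,0,1],
    [0,0,0,0,0,0,1],
    [0,0,0,0,0,0,1],
    [0,0,0,0,0,0,1],
    [0,0,0,0,0,0,1],
    [0,0,0,0,0,0,1],
    [0,0,0,0,0,0,1],
    [0,0,0,0,0,0,1],
    [0,0,0,0,0,0,1]
  ]
}}

```text
t: 17.72
tool_pos: [0.5508, 0.0315, 0.0693]
eef_rot: [[1.0, 0.007, 0.0], [-0.0, -0.0, 1.0], [0.007, -1.0, -0.0]]
contact_force: [-6.9, -1.1, 26.2]
gripper_width: 0.0198
```

```bash
python3 - <<'E'
from h import *
s=r.get_image('scene')
cv2.imwrite('pics/k1.png',cv2.resize(s[100:340,100:420],None,fx=2.4,fy=2.4,interpolation=cv2.INTER_CUBIC)[:,:,::-1])
E
```

```text
(no output)
```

View pics/k1.png

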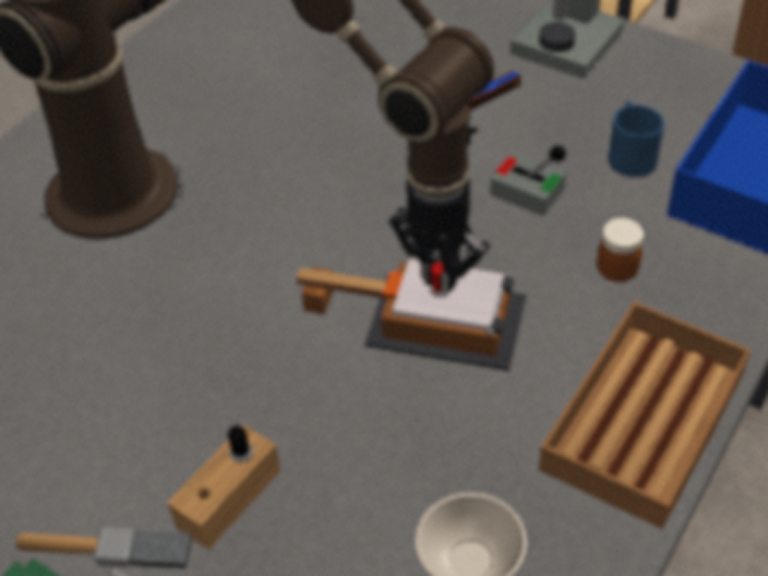

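The picture shows the lever on green (knob at (557,153)), the leaf flat, the red pin in the leaf at (438,275), and the black pin and the other bench items in view undisturbed. The press is steady at 26 N, so I'm handing in.

```bash
python3 -c "
from bench import r
print(r.hand_in())"
```

```text
the job is handed in; nothing more can be done
None
```

I did the job in the order asked and handed it in at about 18 s, with the gripper still holding the pin down. I flipped the lever to green, folded the leaf down, then took the red pin from the rack and pushed it through the leaf into the base.

**Last checks:**
- **Lever:** the last picture shows it still leaning over the green stripe.
- **Pin and collar:** the tool stopped hard at z = 0.0693 m under a steady 26 N. Extra downward command raised the force but hardly moved it. That height is where the collar should sit home on the leaf, to within about 1 mm.
- **Leaf:** just before the final press, one corner showed it shut and the other about 0.02 rad open. That is within what the camera can resolve, so I can't rule out a very small gap from the pictures alone.
- **Bystanders:** the black pin and the other items in that last view looked undisturbed. I did not look again at the spool, which lies outside that view.

**One disagreement:** a sideways force of about 7 N remained on the pin. Shifting the tool 4.4 mm sideways brought it down only from 9.7 N to 6.9 N, so the pin is probably leaning against the side of the hole.

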